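# Make up two conveyor repair kits

## Robot

A 7-joint arm with a two-finger parallel gripper is mounted at the origin on the work surface. World frame = base frame: x ahead of the robot, y to its left, z up, the work surface at z = 0. Lengths are in mm, angles in rad, forces in N, time in s.
With the tool pointing down it reaches from about 400 to 875 mm from the base axis. Payload 4.4 kg.
Tool frame: the origin (TCP) lies midway between the tips of the shut fingers; the grasp point (between the pads) lies ctrl.grip_depth behind it (ctrl.grip_depth is the distance from the TCP to the grasp point, in mm); z points along the fingers, y is the line along which they close (so a half turn about z gives the same grasp; the last joint's range is limited). The gripper opens to 85 mm and grips with 20 to 120 N. Pads are 22 mm wide; open, the fingers measure 114 mm over their backs; the gripper's body (76 mm by 85 mm) begins 54 mm behind the grasp point. The pads swing forward as they close: fully open they stand 13 mm farther back than shut.
Start: joints at [-1.405, 0.628, 0.038, 1.517, -0.027, 0.996, -0.02], TCP at [149.299, 632.635, 231.313] pointing down, gripper open.
Joint ranges: [-3.06, 3.06], [-0.37, 2.12], [-1.25, 1.32], [0.18, 2.47], [-1.1, 4.24], [0.23, 1.98], [-2.94, 2.94]. Speed limits (rad/s): [2.57, 2.57, 3.14, 3.14, 3.14, 3.14, 3.14].

## Interface

Orientations are given as [roll, pitch, yaw] about the fixed x, y, z axes, in that order (R = Rz(yaw) Ry(pitch) Rx(roll)).
In Python, from cell import ctrl gives the robot as it stands.
- The arm moves only by the tool carry_out, never from a script. Its argument "deltas" is one flat list of numbers, 7 for each row, row after row: the turn, a rotation vector about the tool's x, y, z in degrees, then the shift along the tool's x, y, z in m, then the closure, from -1 (fully open) to 1 (shut). In form: [wx, wy, wz, dx, dy, dz, claw, wx, wy, wz, dx, dy, dz, claw, ...]. A call has 1 to 12 rows; each row shifts and turns the commanded pose from where the row before left it, along the tool's axes as they then stand; what a row does not reach is not made up. A row lasts 1/8 s, in which the tool goes at most 62.5 mm and 10.7 degrees, less where a joint would pass 70% of its speed; a pose out of reach is approached as far as the arm can. A call with a gripper value outside its range is refused whole. The fingers move at their own pace and stop on an object; the grip force is fixed at half the most. Time passes only in rows, so rows that do not move let the fingers close. It gives the time, the measured TCP pose, the force, the opening and the grip force at its end, in the units of the state.
- ctrl.read_state(): the state, without advancing time (a new reading comes with each control period).
- ctrl.get_image(name): name is "side" or "top" or "wrist"; returns the picture (480x640x3 uint8, red, green, blue); there is no depth.
- ctrl.calibration(name): a dict with "mtx" (3x3 intrinsics, pixels), "R" (3x3) and "t" (3): a world point X has camera coordinates R X + t. Camera axes: x right, y down, z forward; pixel columns grow to the right and rows downward; lengths in mm; the calibration is good to about 2 mm. The wrist camera is an equidistant fisheye: a pixel r from the principal point sees the ray r / f radians off the axis. A picture is of the moment at which its call begins: read the wrist's pose just before it. calibration takes no time and is no camera call; for the wrist camera it gives the pose at the moment of the call.
- ctrl.finish_job(): hands the job in; it is judged then, once.
The state is a dict: "clock": time; "qpos": joint angles; "qd": joint speeds; "tau": joint torques, N m; "eef_pos": TCP position; "tool_rot": TCP orientation; "force": force on the tool from outside, world axes, zero at the start; "torque": the same for the moment, N m; "width": finger opening in mm; "gripper_force": force on a finger pad.
Only numpy, scipy, OpenCV 4.12 (cv2) and the standard library are available. Lean on these libraries where they do the work, as an engineer would, in place of code of your own. Each camera call takes 0.05 s, during which the arm holds its last target. There are 200 camera calls.

## Task

Make up the two repair kits in the green trays. The tray with the long slot gets the white roller, laid in the slot, and the larger bearing and the flanged bush, one in each of its two square cells; the tray with only two cells gets the toothed sprocket and the smaller bearing, one in each cell (which of a tray's cells does not matter). The roller sits in spring clips: work it out sideways through their open mouths; set every part down flat in its place without dropping or throwing it, and let go.

Things in the scene. Friction and masses are not known exactly. Their poses are not given: they have to be found in the camera images.
- clip_rack: Fixed steel rack holding the roller level in two spring clips (12 mm wide, at y = -45 and +45 mm); 70 mm high, foot plate 56 x 142 x 8 mm, end stops 54 mm high at y = -67 and +67 mm. Origin: on the table below the held roller's axis; x points to the closed back of the clips, y along the roller, z up. Between the clips the roller is free for fingers before and behind it, down to the foot plate.
- clip_mouth (a point): Point 48 mm in front (-x of the rack) of the held roller's axis and level with it, 50 mm above the table: the roller's centre is free of the clips here and can be lifted. The clips' mouths open level to this side only: the sprung upper jaws (nose 6 mm below the roller's top) let it out sideways, not upward. Pulling it level takes about 10 to 15 N in all.
- roller: White plastic roller, 30 mm diameter, 112 mm long, with 11 mm steel axle ends standing out 4 mm (120 mm over all) and two thin grey bands. Starts in the clip rack, axis level, 50 mm above the table. Origin at its centre, y along its axis (x and z turn as it rolls). About 0.12 kg.
- large_bearing: Larger ball bearing, steel ring with black seal and dark bore, 50 mm outside diameter, 22 mm high, lying flat. Origin: centre of its underside, z up. About 0.22 kg.
- small_bearing: Smaller ball bearing of the same look, 34 mm outside diameter, 20 mm high, lying flat. Origin: centre of its underside, z up. About 0.09 kg.
- sprocket: White plastic sprocket lying flat: toothed disc 54 mm over its ten teeth, 12 mm thick, with a round hub of 28 mm diameter standing up to 30 mm above its underside; grip it by the hub. Origin: centre of its underside, z up. About 0.08 kg.
- flanged_bush: Brass bush standing on its flange: flange 46 mm diameter and 6 mm thick at the bottom, sleeve 28 mm diameter up to 34 mm. Grip it by the sleeve. Origin: centre of its underside, z up. About 0.16 kg.
- roller_tray: Fixed shallow green tray with a long slot and two square cells, 134 mm (x) by 146 mm (y), floor 3 mm and wall tops 9 mm above the table. Origin: centre of its underside, z up. Slot: 46 mm in x by 138 mm in y, centre at x = -40 mm, y = 0. Cells: 67 x 67 mm, centres at x = 29.5 mm, y = -35.5 and +35.5 mm.
- drive_tray: Fixed shallow green tray with two square cells only, 80 mm (x) by 156 mm (y), floor 3 mm and wall tops 9 mm above the table. Origin: centre of its underside, z up. Cells: 72 x 72 mm (y pitch 76 mm), centres at x = 0, y = -38 and +38 mm.
There are look-alikes about, which are no part of the job. What is shaped like the large_bearing but orange or pink is not meant.

How it is judged:
By the outcome, as a careful person would: the job done as asked, in the order asked, and still so for the second after the job is handed in, with the robot touching nothing.
It also fails if it takes over 120 s, if anything falls off the work surface, if the arm or the gripper's body presses on something with over 40 N, if the wrist force passes 120 N, or if a joint passes its speed limit or range.

## Working session

There is one attempt and no reset: what is moved stays moved. The work goes in short steps, Python scripts to look and compute and a tool call to move; the robot and the scene stay as the last step left them, time stands still between calls to the robot, and variables do not carry over. Pictures are saved under pics/ and viewed, at most 14 in all, crops included, and the job is handed in when it is done.

Besides the shell and the picture viewer there is one more tool, called after ">>>" by a JSON object that holds its "api" and its "payload", one argument or row to a line. carry_out: Moves the arm, as the interface text tells. Its arguments: {"type":"object","properties":{"deltas":{"type":"array"}},"required":["deltas"]}

```bash
ls; mkdir -p pics
python3 - <<'E'
from cell import ctrl
import cv2,numpy as np
np.set_printoptions(precision=3,suppress=True)
print(ctrl.read_state(), ctrl.grip_depth)
for n in ["side","top","wrist"]:
    print(n,ctrl.calibration(n))
    im=ctrl.get_image(n); cv2.imwrite(f"pics/{n}0.png",im[:,:,::-1])
E
```

```text
pics
{'clock': 0.0, 'qpos': array([-1.405,  0.629,  0.038,  1.518, -0.027,  0.996, -0.02 ]), 'qd': array([ 0.001,  0.001, -0.001, -0.001,  0.   , -0.002,  0.   ]), 'tau': array([  0.   , -56.342,   1.226, -19.345,   0.011,   0.01 ,   0.   ]), 'eef_pos': array([149.162, 632.021, 230.398]), 'tool_rot': array([-3.14,  0.  ,  2.91]), 'force': array([-0.141,  0.384,  0.697]), 'torque': array([ 0.065,  0.043, -0.018]), 'gripper_force': 0.0, 'width': 85.6015761877681} 18.700000000000003
side {'mtx': array([[591.742,   0.   , 320.312],
       [  0.   , 591.742, 235.966],
       [  0.   ,   0.   ,   1.   ]]), 'R': array([[-0.978, -0.205,  0.023],
       [-0.156,  0.659, -0.736],
       [ 0.136, -0.723, -0.677]]), 't': array([ 524.214,  133.022, 1138.032])}
top {'mtx': array([[435.831,   0.   , 315.062],
       [  0.   , 435.831, 245.798],
       [  0.   ,   0.   ,   1.   ]]), 'R': array([[ 0.026, -1.   ,  0.003],
       [-0.994, -0.026, -0.107],
       [ 0.107, -0.001, -0.994]]), 't': array([-20.705, 571.991, 876.441])}
wrist {'mtx': array([[371.648,   0.   , 325.042],
       [  0.   , 371.648, 245.261],
       [  0.   ,   0.   ,   1.   ]]), 'R': array([[ 0.229,  0.973, -0.002],
       [ 0.932, -0.219,  0.288],
       [ 0.28 , -0.068, -0.958]]), 't': array([-648.479,  -37.382,  379.976])}
```

View pics/top0.png

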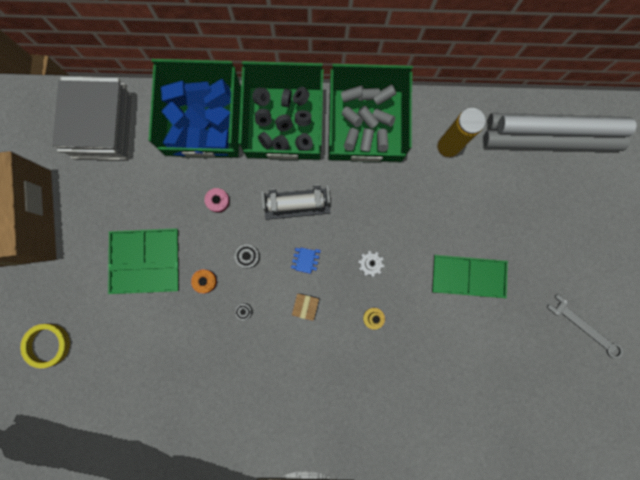

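View pics/side0.png

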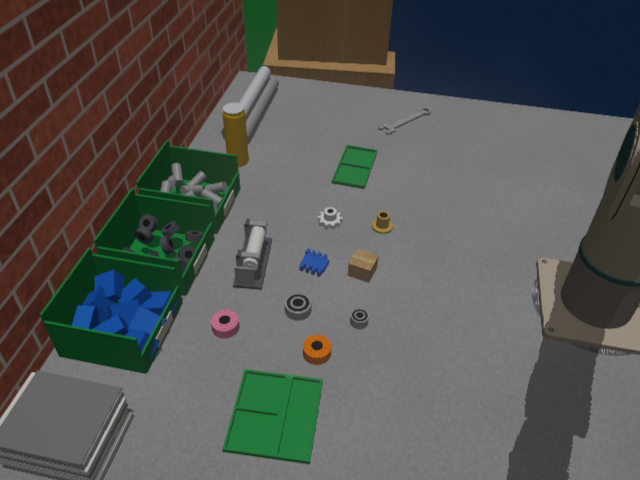

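```bash
cat > h.py <<'E'
import numpy as np,cv2
from cell import ctrl
np.set_printoptions(precision=1,suppress=True)
def ray(c,p):
    K,R,t=c["mtx"],c["R"],np.ravel(c["t"])
    a=(np.array(p,float)-[K[0,2],K[1,2]])/[K[0,0],K[1,1]]
    if c.get("fish"):
        r=np.linalg.norm(a); a=a*np.sin(r)/max(r,1e-9); d=np.r_[a,np.cos(r)]
    else: d=np.r_[a,1]
    return -R.T@t, R.T@(d/np.linalg.norm(d))
def plane(c,p,z):
    o,d=ray(c,p); return o+d*(z-o[2])/d[2]
def tri(c1,p1,c2,p2):
    o,d=ray(c1,p1);q,e=ray(c2,p2)
    s=np.linalg.lstsq(np.c_[d,-e],q-o,rcond=None)[0]
    a,b=o+s[0]*d,q+s[1]*e
    return (a+b)/2,np.linalg.norm(a-b)
def proj(c,X):
    K=c["mtx"];x=c["R"]@np.array(X,float)+np.ravel(c["t"])
    if c.get("fish"):
        n=np.hypot(x[0],x[1]);th=np.arctan2(n,x[2]);u=x[:2]/max(n,1e-9)*th
    else:u=x[:2]/x[2]
    return u*[K[0,0],K[1,1]]+[K[0,2],K[1,2]]
def cal(n):
    c=ctrl.calibration(n)
    if n=="wrist":c["fish"]=True
    return c
E
python3 - <<'E'
from h import *
T,S=cal("top"),cal("side")
t=cv2.imread("pics/top0.png");s=cv2.imread("pics/side0.png")
cv2.imwrite("pics/c1.png",cv2.resize(t[180:335,200:400],None,fx=3.8,fy=3.8,interpolation=cv2.INTER_CUBIC))
cv2.imwrite("pics/c2.png",cv2.resize(s[190:340,210:410],None,fx=3.8,fy=3.8,interpolation=cv2.INTER_CUBIC))
for n,p,q in [("large",(246,256),(298,305)),("small",(243,311),(360,317)),("spr",(371,263),(330,215)),("bush",(375,319),(382,220)),("roller",(297,202),(255,243))]:
    print(n,tri(T,p,S,q))
for n,im,c in [("top",t,T),("side",s,S)]:
    hsv=cv2.cvtColor(im,cv2.COLOR_BGR2HSV)
    m=cv2.inRange(hsv,(50,100,60),(75,255,255))
    cs,_=cv2.findContours(m,0,1)
    for k in cs:
        if cv2.contourArea(k)>800:
            k=cv2.convexHull(k)
            b=cv2.approxPolyDP(k,0.04*cv2.arcLength(k,True),True)[:,0]
            print(n,b.tolist(),[plane(c,p,9).round(0).tolist() for p in b])
E
```

```text
large (array([548.9, 139.5,  15. ]), np.float64(0.7518033760265048))
small (array([432.8, 140.9,  13.6]), np.float64(1.3644801293802042))
spr (array([ 540.6, -124.4,   17.1]), np.float64(0.21627952432275557))
bush (array([ 426. , -133.9,   17.7]), np.float64(3.4990392769780656))
roller (array([660.6,  33.8,  52.3]), np.float64(2.155195146367836))
top [[435, 255], [506, 261], [505, 297], [433, 291]] [[562.0, -262.0, 9.0], [553.0, -413.0, 9.0], [477.0, -409.0, 9.0], [485.0, -257.0, 9.0]]
top [[177, 230], [177, 290], [109, 293], [109, 232]] [[601.0, 290.0, 9.0], [473.0, 283.0, 9.0], [463.0, 425.0, 9.0], [593.0, 435.0, 9.0]]
top [[331, 69], [401, 92], [405, 155], [329, 153]] [[972.0, -31.0, 9.0], [923.0, -187.0, 9.0], [779.0, -197.0, 9.0], [779.0, -31.0, 9.0]]
top [[322, 69], [320, 152], [243, 151], [252, 102]] [[971.0, -11.0, 9.0], [781.0, -11.0, 9.0], [779.0, 157.0, 9.0], [890.0, 142.0, 9.0]]
side [[244, 370], [322, 380], [308, 463], [223, 451]] [[606.0, 295.0, 9.0], [473.0, 285.0, 9.0], [464.0, 432.0, 9.0], [594.0, 441.0, 9.0]]
side [[212, 222], [183, 277], [96, 247]] [[786.0, -52.0, 9.0], [786.0, 115.0, 9.0], [989.0, 76.0, 9.0]]
side [[376, 150], [363, 187], [332, 180], [347, 145]] [[478.0, -408.0, 9.0], [487.0, -250.0, 9.0], [562.0, -259.0, 9.0], [553.0, -412.0, 9.0]]
side [[275, 0], [262, 65], [248, 71], [243, 0]] [[979.0, -1291.0, 9.0], [882.0, -779.0, 9.0], [912.0, -731.0, 9.0], [1093.0, -1259.0, 9.0]]
```

View pics/c1.png

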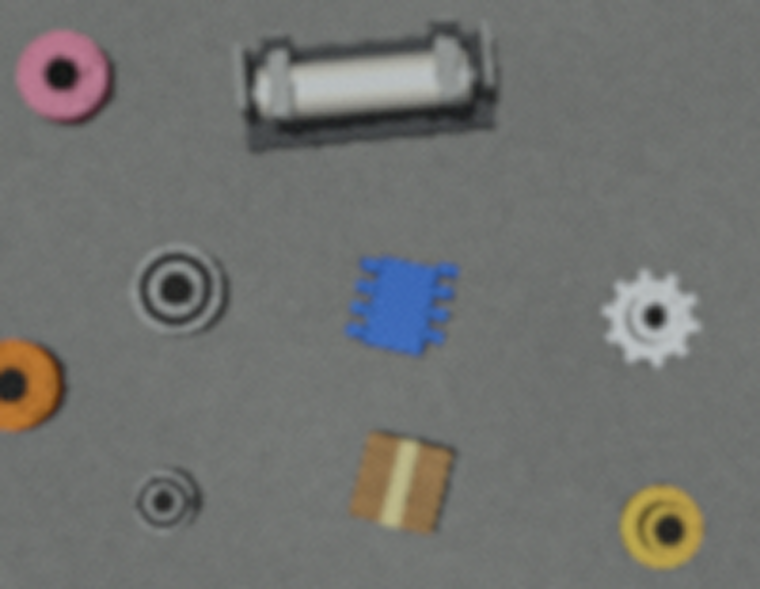

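View pics/c2.png

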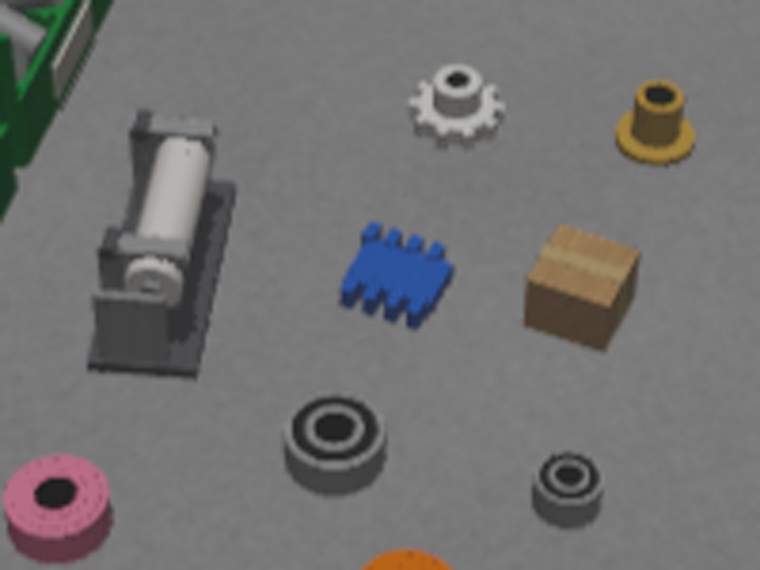

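The top crop shows a pink ring (216,199), an orange ring (203,281), the grey steel larger bearing (246,256) and the smaller bearing (243,311). Grey steel with a black seal fits the description, so the orange and pink rings are out. The sprocket is at (372,263), the bush at (376,319), and the clip mouths open towards the robot. The side crop shows the same parts, each with a dark bore.

```bash
cat >> h.py <<'E'
def fitrect(P,a,b):
    r=cv2.minAreaRect(np.array(P,np.float32)); return np.array(r[0]),np.array(r[1]),r[2]
E
python3 - <<'E'
from h import *
T,S=cal("top"),cal("side")
f=lambda u,v,o:(o[0]+u/3.8-.37,o[1]+v/3.8-.37)
to,so=(200,180),(210,190)
for n,p,q in [("large",(176,289),(334,428)),("small",(164,501),(569,474)),("spr",(655,316),(457,79)),("bush",(669,528),(659,93))]:
    print(n,tri(T,f(*p,to),S,f(*q,so)))
# roller: white mask per view
t=cv2.imread("pics/top0.png");s=cv2.imread("pics/side0.png")
for n,im,c,(x0,y0,x1,y1) in [("top",t,T,(255,180,340,225)),("side",s,S,(225,215,275,290))]:
    h=im[y0:y1,x0:x1].astype(int); m=((h.min(2)>165)*255).astype(np.uint8)
    k=max(cv2.findContours(m,0,1)[0],key=cv2.contourArea)
    r=cv2.minAreaRect(k); print(n,r,[plane(c,p+[x0,y0],60) for p in cv2.boxPoints(r)])
a,b=[plane(T,f(*p,to),8) for p in [(250,150),(493,127)]];print("foot front edge",a,b,np.linalg.norm(a-b),np.degrees(np.arctan2(a[1]-b[1],a[0]-b[0]))-90)
# trays at sub-mask level
for n,im,c in [("top",t,T),("side",s,S)]:
    m=cv2.inRange(cv2.cvtColor(im,cv2.COLOR_BGR2HSV),(50,90,40),(75,255,255))
    for k in cv2.findContours(m,0,1)[0]:
        if 800<cv2.contourArea(k)<9000:
            P=np.array([plane(c,p,9)[:2] for p in cv2.convexHull(k)[:,0]])
            if P[:,0].max()<620: print(n,fitrect(P,0,0))
E
```

```text
large (array([549.5, 138.7,  21.6]), np.float64(1.690320639883714))
small (array([433.3, 140.4,  20.2]), np.float64(1.0175537097371992))
spr (array([ 540.8, -124.8,   29.8]), np.float64(1.3629914330068382))
bush (array([ 426.6, -132.9,   35.2]), np.float64(0.9065037401198917))
top ((40.503456115722656, 21.041378021240234), (7.806275367736816, 36.8721923828125), 85.2363510131836) [array([663.6,  74.6,  60. ]), array([672.,  -0.,  60.]), array([655.9,  -1.8,  60. ]), array([647.6,  72.8,  60. ])]
side ((29.98996925354004, 24.136104583740234), (7.333442687988281, 24.997940063476562), 15.52410888671875) [array([666.1,  64. ,  60. ]), array([673.5,  -6.1,  60. ]), array([658. ,  -3.7,  60. ]), array([651.4,  66.1,  60. ])]
foot front edge [629.6 102.3   8. ] [646.5 -34.7   8. ] 138.02873088959393 6.998878670694552
top (array([ 518.6, -335. ]), array([156.4,  79.1]), 86.71282958984375)
top (array([533.4, 359.1]), array([133.3, 146.2]), 3.599900722503662)
side (array([534.5, 362.1]), array([134.1, 149.3]), 3.974515199661255)
side (array([ 520.4, -330. ]), array([162.7,  80.2]), 86.8178482055664)
```

>>> {"api": "carry_out", "payload": {
  "deltas": [0,0,10,0,0,0,-1,0,0,10,0,0,0,-1,0,0,10,0,0,0,-1,0,0,10,0,0,0,-1,0,0,10,0,0,0,-1,0,0,10,0,0,0,-1,0,0,10,0,0,0,-1,0,0,0,-0.045,0.03,0,-1,0,0,0,-0.045,0.03,0,-1,0,0,0,-0.045,0.03,0,-1,0,0,0,-0.045,0.03,0,-1,0,0,0,-0.045,0.03,0,-1]
}}

```text
clock: 1.65
eef_pos: [325.5, 425.3, 231.3]
tool_rot: [3.142, -0.0, 1.688]
force: [0.4, 0.9, 0.7]
width: 85.3
gripper_force: 0.0
```

>>> {"api": "carry_out", "payload": {
  "deltas": [0,0,0,-0.045,0.03,0,-1,0,0,0,-0.045,0.03,0,-1,0,0,0,-0.045,0.03,0,-1,0,0,0,-0.045,0.03,0,-1,0,0,0,-0.045,0.03,0,-1,0,0,0,-0.045,0.03,0,-1,0,0,0,-0.045,0.03,0,-1,0,0,0,-0.045,0.03,0,-1,0,0,0,-0.045,0.03,0,-1,0,0,0,0,0,0,-1,0,0,0,0,0,0,-1]
}}

```text
clock: 3.02
eef_pos: [639.5, 56.6, 230.7]
tool_rot: [-3.14, -0.001, 1.688]
force: [-0.3, 0.7, 0.3]
width: 85.4
gripper_force: 0.0
```

```bash
cat >> h.py <<'E'
import pickle
def snap(tag):
    c=cal("wrist");im=ctrl.get_image("wrist")[:,:,::-1].copy()
    cv2.imwrite(f"pics/{tag}.png",im);pickle.dump(c,open(f"pics/{tag}.pkl","wb"));return c,im
def go(x,y,z,yaw=None):
    s=ctrl.read_state();p=s["eef_pos"];w=s["tool_rot"][2];w2=w if yaw is None else np.radians(yaw)
    d=np.array([x,y,z])-p
    tx=np.cos(w2)*d[0]+np.sin(w2)*d[1];ty=np.sin(w2)*d[0]-np.cos(w2)*d[1]
    print("at",p,"yaw",np.degrees(w),"wz",np.degrees(w-w2),"then tool shift mm",np.array([tx,ty,-d[2]]))
E
python3 - <<'E'
from h import *
c,im=snap("w1");print(c["R"],c["t"]);print(proj(c,(660,34,50)))
E
```

```text
[[ 1.   0.1 -0. ]
 [ 0.1 -1.   0.3]
 [ 0.  -0.3 -1. ]] [-640.9  -55.6  374.1]
[345.4 246.1]
```

View pics/w1.png

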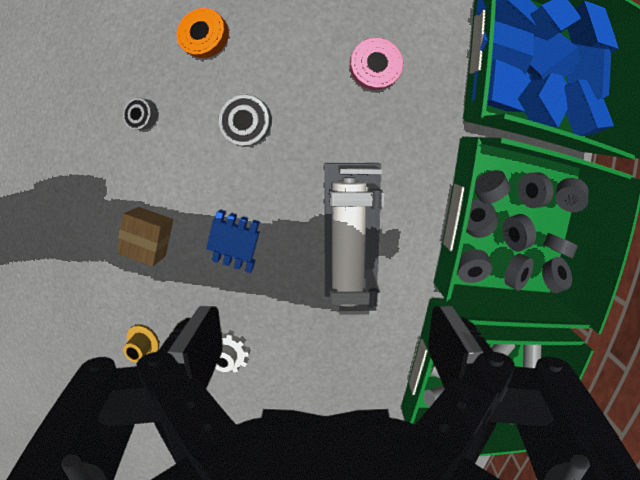

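Run:
```python
from h import *
c=pickle.load(open("pics/w1.pkl","rb"));im=cv2.imread("pics/w1.png").astype(int)
for r in (220,250,280): print(r,im[r,324:384].min(1).tolist())
print([plane(c,p,70) for p in [(351,199),(350,299)]])
a,b=[plane(c,p,8) for p in [(326,164),(326,296)]];print("foot",a,b,np.linalg.norm(a-b),np.degrees(np.arctan2(a[1]-b[1],a[0]-b[0]))-90)
yaw=np.radians(6.5);n=np.array([np.cos(yaw),np.sin(yaw),0]);Y=np.array([-n[1],n[0],0])
def axis(r,l,R):
    # tangent planes (contain Y-direction) -> centre in (n,z) plane, radius 15
    A=[];B=[]
    for u,sg in((l,1),(R,-1)):
        o,d=ray(c,(u,r));m=np.cross(d,Y);m/=np.linalg.norm(m);m*=sg*np.sign(m@n)
        A.append([m@n,m[2]]);B.append(15+m@n*(o@n)+m[2]*o[2])
    return np.linalg.solve(A,B)
for r,l,R in[(250,330.5,366.5)]: print(axis(r,l,R), [plane(c,((l+R)/2,r),50)])
T=cal("top");S=cal("side")
print(tri(T,(177,230),S,(244,370)),tri(T,(109,293),S,(308+0,463)),tri(T,(435,255),S,(332,180)))
```

```text
220 [66, 49, 47, 49, 46, 45, 46, 55, 83, 104, 125, 156, 166, 174, 185, 190, 214, 227, 229, 231, 235, 238, 237, 235, 235, 234, 234, 235, 234, 235, 231, 228, 225, 221, 220, 210, 203, 195, 178, 165, 153, 115, 91, 89, 88, 89, 83, 89, 92, 92, 90, 87, 88, 87, 84, 101, 152, 156, 159, 155]
250 [64, 46, 45, 45, 49, 44, 46, 53, 83, 105, 112, 113, 119, 120, 126, 129, 130, 130, 136, 134, 136, 133, 137, 135, 137, 133, 134, 133, 129, 129, 129, 125, 123, 120, 118, 117, 112, 107, 101, 96, 79, 57, 45, 48, 45, 48, 44, 50, 46, 46, 44, 47, 45, 45, 57, 83, 86, 82, 82, 82]
280 [71, 49, 45, 50, 49, 45, 45, 44, 85, 107, 112, 118, 119, 122, 126, 130, 131, 130, 134, 132, 136, 140, 136, 135, 133, 132, 131, 129, 129, 126, 122, 122, 119, 115, 113, 110, 108, 102, 93, 86, 87, 71, 58, 53, 55, 59, 56, 54, 54, 52, 55, 63, 82, 125, 155, 152, 152, 152, 151, 148]
[array([657.5,  80.7,  70. ]), array([669. ,  -8.9,  70. ])]
foot [634.2 102.6   8. ] [650.6 -36.5   8. ] 140.032754728354 6.7631956031585645
[660.7  78.2] [array([663.3,  30.6,  50. ])]
(array([604.3, 292.1,   4.5]), np.float64(5.6135751184634985)) (array([464.1, 428.3,   2.3]), np.float64(1.4900918144539261)) (array([ 562.3, -262.1,    6.9]), np.float64(0.8101968896974426))
```

The wrist view has the roller at about (349,240), between the clips at (351,199) and (350,299). That puts its centre near (662.5, 36) with a yaw of 6.9°. The front foot edge is on the robot side, so the mouths face -x.

>>> {"api": "carry_out", "payload": {
  "deltas": [0,0,0,-0.012,0.01,0,-1,0,0,0,-0.011,0.01,0,-1,0,0,0,0,0,0.04,-1,0,0,0,0,0,0.04,-1,0,0,0,0,0,0.04,-1,0,0,0,0,0,0.04,-1,0,0,0,0,0,0.02,-1,0,0,0,0,0,0.01,-1,0,0,0,0,0,0,-1,0,0,0,0,0,0,-1]
}}

```text
clock: 4.32
eef_pos: [663.9, 35.5, 42.8]
tool_rot: [3.139, 0.0, 1.688]
force: [1.0, -0.5, -0.6]
width: 85.6
gripper_force: 0.0
```

Run:
```python
from h import *
go(662.5,36,41);c,im=snap("w2")
```

```text
at [663.9  35.5  42.8] yaw 96.7200659470204 wz 0.0 then tool shift mm [ 0.6 -1.3  1.8]
```

View pics/w2.png

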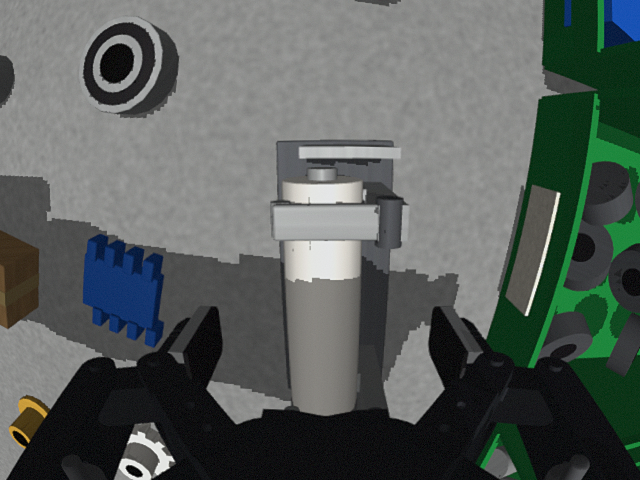

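The fingers straddle the roller: its axis is at about column 322 and the gap between the pads is centred at about 326. Closing.

>>> {"api": "carry_out", "payload": {
  "deltas": [0,0,0,0,-0.001,0.002,-1,0,0,0,0,0,0,1,0,0,0,0,0,0,1,0,0,0,0,0,0,1,0,0,0,0,0,0,1,0,0,0,0,0,0,1,0,0,0,0,0,0,1,0,0,0,0,0,0,1]
}}

```text
clock: 5.38
eef_pos: [662.5, 35.6, 39.6]
tool_rot: [3.14, 0.0, 1.688]
force: [2.3, 0.9, 2.2]
width: 28.1
gripper_force: 59.2
```

>>> {"api": "carry_out", "payload": {
  "deltas": [0,0,0,0,-0.006,0,1,0,0,0,0,-0.006,0,1,0,0,0,0,-0.006,0,1,0,0,0,0,-0.006,0,1,0,0,0,0,-0.006,0,1,0,0,0,0,-0.006,0,1,0,0,0,0,-0.006,0,1,0,0,0,0,-0.006,0,1,0,0,0,0,-0.004,0,1,0,0,0,0,0,0,1,0,0,0,0,0,0,1]
}}

```text
clock: 6.75
eef_pos: [610.3, 29.5, 39.4]
tool_rot: [3.141, -0.0, 1.688]
force: [-0.8, -1.0, -1.6]
width: 28.0
gripper_force: 60.9
```

Run:
```python
from h import *
print(ctrl.read_state()["eef_pos"],ctrl.read_state()["width"]);c,im=snap("w3")
cv2.imwrite("pics/s3.png",cv2.resize(ctrl.get_image("side")[180:320,180:380,::-1],None,fx=2.8,fy=2.8))
a=cv2.imread("pics/s3.png");b=im[100:480,150:500]
h=a.shape[0];b=cv2.resize(b,(int(b.shape[1]*.6),int(b.shape[0]*.6)))
o=np.zeros((h,a.shape[1]+b.shape[1],3),np.uint8);o[:,:a.shape[1]]=a;o[:b.shape[0],a.shape[1]:]=b;cv2.imwrite("pics/m3.png",o);print(o.shape)
```

```text
[610.3  29.5  39.4] 27.98728989298382
(392, 770, 3)
```

View pics/m3.png

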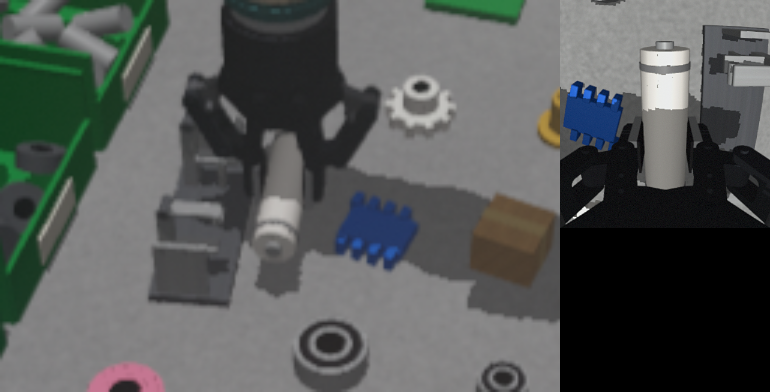

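The side view shows the roller free of the clips and level in the fingers. In the wrist view its near axle tip is at about (325,170). Next I check how well it is centred and work out the carry.

Run:
```python
from h import *
c=pickle.load(open("pics/w3.pkl","rb"));X=plane(c,(325,170),50);s=ctrl.read_state();w=s["tool_rot"][2]
d=X-s["eef_pos"];print(X,"along tool x",np.cos(w)*d[0]+np.sin(w)*d[1],"tool y",np.sin(w)*d[0]-np.cos(w)*d[1])
go(493.9,357.7,110,93.7)
```

```text
[602.6  90.1  50. ] along tool x 61.149575877503004 tool y -0.5607173764272044
at [610.3  29.4  39.3] yaw 96.72568830215728 wz 3.0256883021572754 then tool shift mm [335.1 -95.  -70.7]
```

>>> {"api": "carry_out", "payload": {
  "deltas": [0,0,0,0,0,-0.03,1,0,0,3,0,0,-0.04,1,0,0,0,0.02,-0.007,0,1,0,0,0,0.04,-0.011,0,1,0,0,0,0.045,-0.013,0,1,0,0,0,0.045,-0.013,0,1,0,0,0,0.045,-0.013,0,1,0,0,0,0.045,-0.013,0,1,0,0,0,0.045,-0.013,0,1,0,0,0,0.035,-0.009,0,1,0,0,0,0.014,-0.003,0,1,0,0,0,0,0,0,1]
}}

```text
clock: 8.35
eef_pos: [492.8, 356.8, 108.6]
tool_rot: [-3.141, 0.001, 1.638]
force: [0.1, -0.1, -1.3]
width: 27.8
gripper_force: 61.0
```

Run:
```python
from h import *
go(493.9,357.7,8.5,93.7);c,im=snap("w4")
for p in [(493.9,357.7,9),(540,360,9)]: print(proj(c,p))
```

```text
at [492.8 356.8 108.6] yaw 93.82972651140773 wz 0.12972651140772554 then tool shift mm [  0.8   1.1 100.1]
[327.6 244.2]
[394.6 245.3]
```

View pics/w4.png

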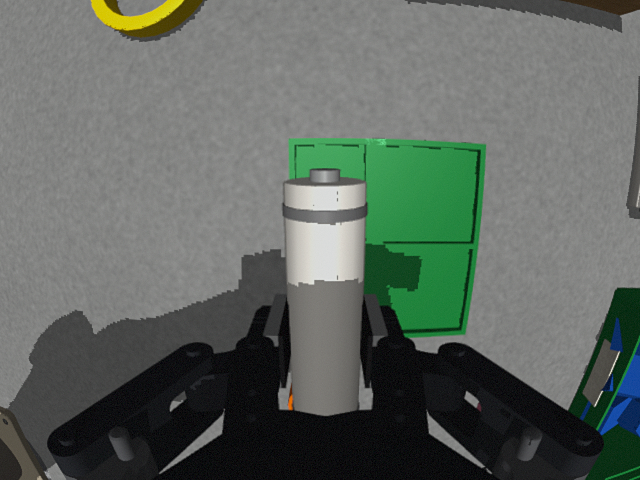

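The roller is held level over the tray. Tray corners are at (289,140), (484,146) and (466,335), and the slot divider is at column 366. I refine the tray pose from these.

Run:
```python
from h import *
c=pickle.load(open("pics/w4.pkl","rb"))
a,b,d,e=[plane(c,p,9)[:2] for p in [(289,140),(484.5,145.5),(466,335),(366,142)]]
print(a,b,d,np.linalg.norm(a-b),np.linalg.norm(b-d),"div",np.linalg.norm(a-e))
u=(b-a)/np.linalg.norm(b-a);print("yaw",np.degrees(np.arctan2(u[1],u[0])),"yaw2",np.degrees(np.arctan2(*(b-d)[::-1]))-90)
print("centre",(a+d)/2)
```

```text
[464.3 426. ] [596.4 435.3] [608.6 290.2] 132.43172855124837 145.64903695653584 div 49.72932899466421
yaw 4.034235646671006 yaw2 4.840225512626716
centre [536.5 358.1]
```

>>> {"api": "carry_out", "payload": {
  "deltas": [0,0,-0.3,-0.001,0.003,0.02,1,0,0,0,0,0,0.03,1,0,0,0,0,0,0.025,1,0,0,0,0,0,0.015,1,0,0,0,0,0,0.006,1,0,0,0,0,0,0,1,0,0,0,0,0,0.001,1,0,0,0,0,0,0.001,1,0,0,0,0,0,0,1]
}}

```text
clock: 9.52
eef_pos: [496.7, 356.0, 11.7]
tool_rot: [3.141, -0.0, 1.641]
force: [0.6, -0.4, -1.2]
width: 27.9
gripper_force: 61.0
```

>>> {"api": "carry_out", "payload": {
  "deltas": [0,0,0,0,0,0.001,1,0,0,0,0,0,0.001,1,0,0,0,0,0,0.001,1,0,0,0,0,0,0.001,1,0,0,0,0,0,0,1]
}}

```text
clock: 10.15
eef_pos: [496.6, 355.7, 7.7]
tool_rot: [-3.141, -0.0, 1.641]
force: [-1.0, -0.6, 3.1]
width: 27.9
gripper_force: 61.5
```

>>> {"api": "carry_out", "payload": {
  "deltas": [0,0,0,0,0,0,0.2,0,0,0,0,0,0,0,0,0,0,0,0,0,-0.2,0,0,0,0,0,0,-0.2,0,0,0,0,0,-0.01,-0.2,0,0,0,0,0,-0.03,-0.5,0,0,0,0,0,-0.04,-1,0,0,0,0,0,-0.04,-1,0,0,0,0,0,0,-1]
}}

```text
clock: 11.28
eef_pos: [499.2, 356.9, 131.3]
tool_rot: [3.135, -0.004, 1.641]
force: [0.5, 0.3, -0.3]
width: 85.3
gripper_force: 0.0
```

Run:
```python
from h import *
c,im=snap("w5");s=cal("side");si=ctrl.get_image("side")[:,:,::-1]
cv2.imwrite("pics/m5.png",np.hstack([im[100:420,180:560],cv2.resize(si[350:480,200:350],None,fx=2.46,fy=2.46)[:320]]))
go(549.5,139,110);go(426.6,-133,110)
```

```text
at [496.7 355.9 127.9] yaw 94.02348053927699 wz 0.0 then tool shift mm [-220.1   37.5   17.9]
at [496.7 355.9 127.9] yaw 94.02348053927699 wz 0.0 then tool shift mm [-482.8 -104.2   17.9]
```

View pics/m5.png

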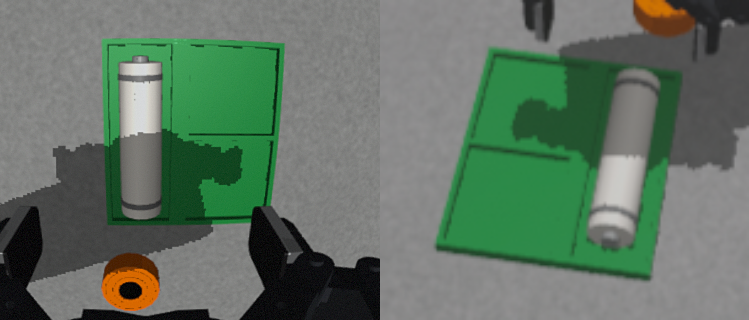

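The roller lies in the slot in both halves: wrist crop (140,140), side crop (625,160). Next is the larger bearing, with bore centres checked against w1.

Run:
```python
from h import *
c=pickle.load(open("pics/w1.pkl","rb"));T=cal("top")
f=lambda u,v:(200+u/3.8-.37,180+v/3.8-.37)
for n,q,p,h in [("L",(176,289),(243,119.5),22),("S",(164,501),(139.5,114.5),20)]:print(n,plane(c,p,h),tri(T,f(*q),c,p))
c=pickle.load(open("pics/w5.pkl","rb"))
P=[plane(c,p,9)[:2] for p in [(283,138.5),(464,143.5),(450,322.5),(289,323.5)]];print(fitrect(P,0,0),np.mean(P,0))
```

```text
L [551.1 138.2  22. ] (array([549.4, 138.9,  15.7]), np.float64(1.2098134152647357))
S [439.1 139.2  20. ] (array([432.6, 140.8,   8.8]), np.float64(2.657746882609738))
(array([537.2, 358.6]), array([134.5, 147.3]), 4.233022689819336) [536.7 359. ]
```

>>> {"api": "carry_out", "payload": {
  "deltas": [0,0,0,-0.02,0.004,0,-1,0,0,0,-0.04,0.007,0,-1,0,0,0,-0.045,0.007,0,-1,0,0,0,-0.045,0.007,0,-1,0,0,0,-0.04,0.007,0,-1,0,0,0,-0.02,0.004,0,-1,0,0,0,-0.01,0.002,0.02,-1,0,0,0,0,0,0.04,-1,0,0,0,0,0,0.03,-1,0,0,0,0,0,0.015,-1,0,0,0,0,0,0,-1,0,0,0,0,0,0,-1]
}}

```text
clock: 12.88
eef_pos: [550.6, 138.6, 23.1]
tool_rot: [3.14, 0.0, 1.641]
force: [0.7, 0.3, 0.6]
width: 85.3
gripper_force: 0.0
```

Run:
```python
from h import *
go(550,138.7,4);c,im=snap("w6");print(proj(c,(550,138.7,22)))
```

```text
at [550.6 138.6  23.1] yaw 94.00431725571481 wz 0.0 then tool shift mm [ 0.1 -0.6 19.1]
[324.8 310.9]
```

View pics/w6.png

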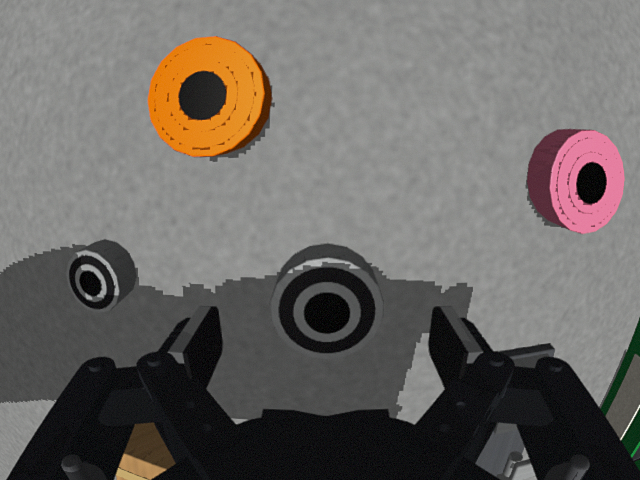

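The bearing's bore is at (327,313), within 3 px of the prediction, and it sits between the pads. Grasping.

>>> {"api": "carry_out", "payload": {
  "deltas": [0,0,0,0,0,0.012,-1,0,0,0,0,0,0.006,-1,0,0,0,0,0,0.001,-1,0,0,0,0,0,0,1,0,0,0,0,0,0,1,0,0,0,0,0,0,1,0,0,0,0,0,0,1,0,0,0,0,0,0,1]
}}

```text
clock: 13.92
eef_pos: [550.6, 139.0, 4.1]
tool_rot: [3.14, -0.0, 1.641]
force: [-0.4, -0.4, 6.3]
width: 47.6
gripper_force: 61.7
```

>>> {"api": "carry_out", "payload": {
  "deltas": [0,0,0,0,0,-0.01,1,0,0,0,0,0,-0.03,1,0,0,0,0,0,-0.03,1,0,0,0,0,0,0,1]
}}

```text
clock: 14.42
eef_pos: [551.4, 139.3, 75.2]
tool_rot: [3.138, -0.001, 1.641]
force: [-0.5, 0.2, -3.0]
width: 48.0
gripper_force: 62.6
```

Run:
```python
from h import *
go(565.9,396.5,74)
```

```text
at [551.4 139.3  75.2] yaw 94.02806555618076 wz 0.0 then tool shift mm [255.6  32.6   1.2]
```

>>> {"api": "carry_out", "payload": {
  "deltas": [0,0,0,0.02,0.004,0,1,0,0,0,0.045,0.005,0,1,0,0,0,0.05,0.006,0,1,0,0,0,0.05,0.006,0,1,0,0,0,0.05,0.006,0,1,0,0,0,0.03,0.004,0,1,0,0,0,0.011,0.002,0,1,0,0,0,0,0,0.02,1,0,0,0,0,0,0.025,1,0,0,0,0,0,0.012,1,0,0,0,0,0,0.005,1,0,0,0,0,0,0,1]
}}

```text
clock: 15.92
eef_pos: [565.2, 396.0, 11.2]
tool_rot: [-3.142, 0.0, 1.64]
force: [-0.1, 0.1, -2.6]
width: 47.9
gripper_force: 62.6
```

Run:
```python
from h import *
go(565.9,396.5,7);c,im=snap("w7")
```

```text
at [565.2 396.   11.2] yaw 93.9704691528251 wz 0.0 then tool shift mm [0.5 0.7 4.2]
```

View pics/w7.png

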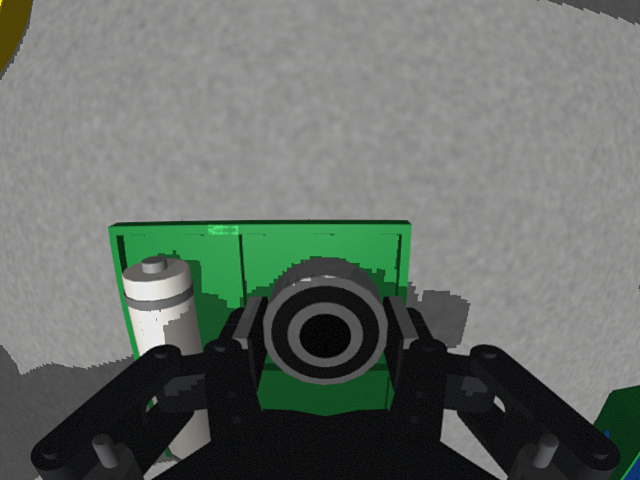

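The bearing hangs over the far cell, with its bore at (325,337) between the divider at column 242 and the outer wall at column 402. Lowering it.

>>> {"api": "carry_out", "payload": {
  "deltas": [0,0,0,0,0.001,0.001,1,0,0,0,0,0,0.001,1,0,0,0,0,0,0.001,1,0,0,0,0,0,0.001,1,0,0,0,0,0,0,1]
}}

```text
clock: 16.6
eef_pos: [565.9, 396.7, 7.3]
tool_rot: [-3.142, 0.0, 1.641]
force: [-0.1, 0.5, -2.7]
width: 47.4
gripper_force: 62.8
```

>>> {"api": "carry_out", "payload": {
  "deltas": [0,0,0,0,0,0.001,1,0,0,0,0,0,0,1]
}}

```text
clock: 16.85
eef_pos: [565.9, 396.7, 7.2]
tool_rot: [-3.141, -0.0, 1.641]
force: [-2.9, -2.1, 5.2]
width: 47.7
gripper_force: 63.4
```

>>> {"api": "carry_out", "payload": {
  "deltas": [0,0,0,0,0,0,-0.35,0,0,0,0,0,0,-0.45,0,0,0,0,0,0,-0.45,0,0,0,0,0,0,-0.45,0,0,0,0,0,-0.015,-0.45,0,0,0,0,0,-0.04,-0.45,0,0,0,0,0,-0.04,-1,0,0,0,0,0,-0.03,-1,0,0,0,0,0,0,-1]
}}

```text
clock: 17.98
eef_pos: [568.1, 397.7, 135.6]
tool_rot: [3.136, -0.003, 1.641]
force: [-1.2, -0.8, -0.3]
width: 85.2
gripper_force: 0.0
```

Run:
```python
from h import *
go(426.6,-133,130);c,im=snap("w8")
```

```text
at [568.1 397.7 135.6] yaw 94.0144697590657 wz 0.0 then tool shift mm [-519.5 -178.3    5.6]
```

View pics/w8.png

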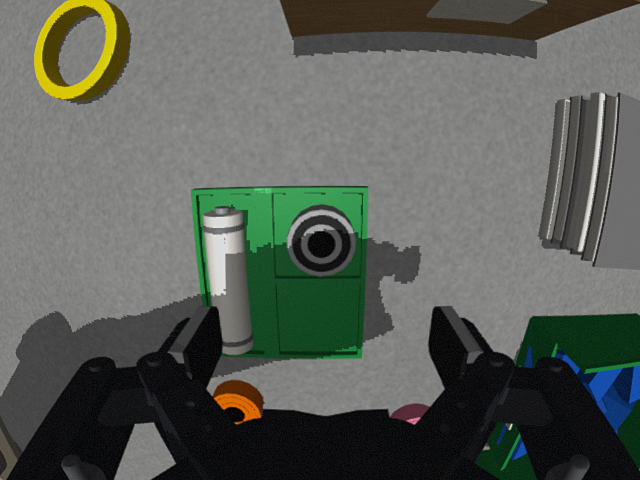

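The larger bearing lies flat in its cell at (321,243) and the roller lies in its slot at (228,280). On to the bush.

>>> {"api": "carry_out", "payload": {
  "deltas": [0,0,0,-0.03,-0.01,0,-1,0,0,0,-0.045,-0.015,0,-1,0,0,0,-0.045,-0.015,0,-1,0,0,0,-0.05,-0.017,0,-1,0,0,0,-0.05,-0.017,0,-1,0,0,0,-0.05,-0.017,0,-1,0,0,0,-0.05,-0.017,0,-1,0,0,0,-0.05,-0.017,0,-1,0,0,0,-0.05,-0.017,0,-1,0,0,0,-0.045,-0.015,0,-1,0,0,0,-0.03,-0.01,0,-1,0,0,0,-0.02,-0.009,0,-1]
}}

```text
clock: 19.52
eef_pos: [425.2, -131.0, 130.8]
tool_rot: [-3.14, 0.0, 1.639]
force: [-0.2, -0.0, -0.2]
width: 85.5
gripper_force: 0.0
```

>>> {"api": "carry_out", "payload": {
  "deltas": [0,0,0,-0.004,-0.002,0.02,-1,0,0,0,0,0,0.02,-1,0,0,0,0,0,0,-1,0,0,0,0,0,0,-1]
}}

```text
clock: 20.02
eef_pos: [424.6, -133.5, 91.4]
tool_rot: [-3.141, -0.0, 1.641]
force: [0.5, -0.7, 0.4]
width: 85.4
gripper_force: 0.0
```

Run:
```python
from h import *
go(426.6,-133,9);c,im=snap("w9");print(proj(c,(426.6,-133,34)),proj(c,(433,140.4,20)),proj(c,(540.8,-124.8,30)))
u,v=proj(c,(426.6,-133,34)).astype(int);g=im[v-40:v+40,u-40:u+40]
hsv=cv2.cvtColor(g,cv2.COLOR_BGR2HSV);y=cv2.inRange(hsv,(15,90,20),(35,255,255))
k=max(cv2.findContours(y,0,1)[0],key=cv2.contourArea);print("bush box",cv2.boundingRect(k),u-40,v-40)
m=((g.max(2)<45)*255).astype(np.uint8)
for k in cv2.findContours(m,0,1)[0]:
    if cv2.contourArea(k)>40:
        e=cv2.minEnclosingCircle(k);p=np.array(e[0])+[u-40,v-40];print("bore",p,e[1],plane(c,p,34))
```

```text
at [ 424.6 -133.5   91.4] yaw 94.02176329613525 wz 0.0 then tool shift mm [ 0.3  2.  82.4]
[329.5 266.1] [ 368.1 -140.8] [509.3 262. ]
bush box (6, 0, 71, 63) 289 226
bore [330.5 267. ] 15.041708946228027 [ 427.2 -133.5   34. ]
```

>>> {"api": "carry_out", "payload": {
  "deltas": [0,0,0,0,0.0025,0.02,-1,0,0,0,0,0,0.03,-1,0,0,0,0,0,0.02,-1,0,0,0,0,0,0.01,-1,0,0,0,0,0,0.002,-1,0,0,0,0,0,0,-1,0,0,0,0,0,0,1,0,0,0,0,0,0,1,0,0,0,0,0,0,1,0,0,0,0,0,0,1,0,0,0,0,0,0,1,0,0,0,0,0,0,1]
}}

```text
clock: 21.58
eef_pos: [427.1, -132.7, 13.1]
tool_rot: [-3.142, -0.002, 1.641]
force: [-0.3, -0.4, 6.5]
width: 25.9
gripper_force: 58.6
```

>>> {"api": "carry_out", "payload": {
  "deltas": [0,0,0,0,0,0,1,0,0,0,0,0,-0.01,1,0,0,0,0,0,-0.03,1,0,0,0,0,0,-0.04,1,0,0,0,0,0,-0.02,1,0,0,0,0,0,0,1,0,0,0,0,0,0,1]
}}

```text
clock: 22.45
eef_pos: [426.6, -132.3, 112.1]
tool_rot: [-3.14, -0.003, 1.641]
force: [0.0, 1.3, -1.7]
width: 25.6
gripper_force: 59.3
```

Run:
```python
from h import *
go(570.9,325.7,110)
```

```text
at [ 426.6 -132.3  112.1] yaw 94.0333998972087 wz 0.0 then tool shift mm [446.7 176.2   2.1]
```

>>> {"api": "carry_out", "payload": {
  "deltas": [0,0,0,0.025,0.01,0,1,0,0,0,0.042,0.017,0,1,0,0,0,0.046,0.018,0,1,0,0,0,0.046,0.018,0,1,0,0,0,0.046,0.018,0,1,0,0,0,0.046,0.018,0,1,0,0,0,0.046,0.018,0,1,0,0,0,0.046,0.018,0,1,0,0,0,0.046,0.018,0,1,0,0,0,0.035,0.014,0,1,0,0,0,0.022,0.009,0,1,0,0,0,0,0,0,1]
}}

```text
clock: 23.95
eef_pos: [570.3, 326.1, 111.1]
tool_rot: [-3.138, -0.002, 1.644]
force: [0.7, -0.0, -1.7]
width: 26.0
gripper_force: 59.3
```

Run:
```python
from h import *
go(570.9,325.7,16);snap("w10")
```

```text
at [570.3 326.1 111.1] yaw 94.19201878157033 wz 0.0 then tool shift mm [-0.5  0.5 95.1]
```

View pics/w10.png

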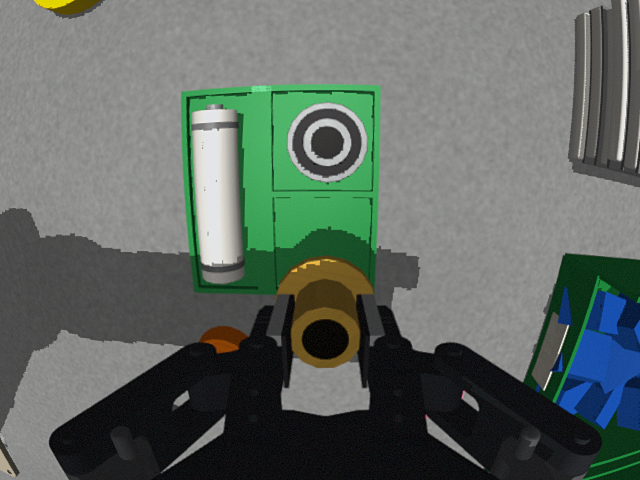

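The bush is held upright, with its bore at (326,340) and the flange end over the near cell. Lowering it.

>>> {"api": "carry_out", "payload": {
  "deltas": [0,0,0,0,0,0.03,1,0,0,0,0,0,0.03,1,0,0,0,0,0,0.02,1,0,0,0,0,0,0.01,1,0,0,0,0,0,0,1,0,0,0,0,0,0.001,1,0,0,0,0,0,0.001,1,0,0,0,0,0,0,1]
}}

```text
clock: 25.0
eef_pos: [571.5, 324.8, 21.9]
tool_rot: [-3.141, -0.003, 1.641]
force: [0.8, 0.9, -1.4]
width: 25.9
gripper_force: 59.4
```

>>> {"api": "carry_out", "payload": {
  "deltas": [0,0,0,0,0,0.001,1,0,0,0,0,0,0.001,1,0,0,0,0,0,0,1]
}}

```text
clock: 25.38
eef_pos: [571.2, 324.5, 19.3]
tool_rot: [-3.141, -0.002, 1.641]
force: [-1.1, -0.2, -1.7]
width: 26.2
gripper_force: 59.4
```

>>> {"api": "carry_out", "payload": {
  "deltas": [0,0,0,0,0,0.001,1,0,0,0,0,0,0.001,1,0,0,0,0,0,0,1]
}}

```text
clock: 25.75
eef_pos: [571.2, 324.5, 17.3]
tool_rot: [-3.141, -0.002, 1.641]
force: [0.9, -0.6, -1.6]
width: 25.4
gripper_force: 59.4
```

>>> {"api": "carry_out", "payload": {
  "deltas": [0,0,0,0,0,0.001,1,0,0,0,0,0,0.001,1,0,0,0,0,0,0,1]
}}

```text
clock: 26.12
eef_pos: [571.4, 324.6, 16.2]
tool_rot: [-3.141, -0.003, 1.641]
force: [-1.7, -0.8, 4.6]
width: 26.4
gripper_force: 60.0
```

>>> {"api": "carry_out", "payload": {
  "deltas": [0,0,0,0,0,0,0.1,0,0,0,0,0,0,0.1,0,0,0,0,0,0,0.1,0,0,0,0,0,-0.005,0.1,0,0,0,0,0,-0.02,0.1,0,0,0,0,0,-0.04,0.1,0,0,0,0,0,-0.04,-1,0,0,0,0,0,-0.02,-1,0,0,0,0,0,0,-1,0,0,0,0,0,0,-1]
}}

```text
clock: 27.38
eef_pos: [570.4, 324.3, 139.2]
tool_rot: [-3.138, -0.002, 1.641]
force: [0.2, -0.3, -0.1]
width: 85.4
gripper_force: 0.0
```

Run:
```python
from h import *
go(540.8,-124.8,110);c,im=snap("w11")
hsv=cv2.cvtColor(im,cv2.COLOR_BGR2HSV);y=cv2.inRange(hsv,(18,90,20),(35,255,255))
for k in cv2.findContours(y,0,1)[0]:
    if cv2.contourArea(k)>150:
        x=cv2.boundingRect(k);print(x,plane(c,(x[0]+x[2]/2,x[1]+x[3]/2),15))
c9=pickle.load(open("pics/w9.pkl","rb"));i9=cv2.imread("pics/w9.png");u,v=(509,262)
m=((i9[v-30:v+30,u-30:u+30].min(2)>150)*255).astype(np.uint8);k=max(cv2.findContours(m,0,1)[0],key=cv2.contourArea);x=cv2.boundingRect(k);print("spr w9",x,plane(c9,(x[0]+x[2]/2+u-30,x[1]+x[3]/2+v-30),15))
```

```text
at [570.4 324.3 139.2] yaw 94.01710310795467 wz 0.0 then tool shift mm [-445.9  -61.    29.2]
(298, 205, 59, 60) [571.2 325.3  15. ]
(50, 0, 75, 21) [358.6 506.4  15. ]
spr w9 (0, 0, 55, 60) [ 547.5 -129.6   15. ]
```

>>> {"api": "carry_out", "payload": {
  "deltas": [0,0,0,-0.025,-0.003,0,-1,0,0,0,-0.045,-0.006,0,-1,0,0,0,-0.046,-0.006,0,-1,0,0,0,-0.046,-0.006,0,-1,0,0,0,-0.046,-0.007,0,-1,0,0,0,-0.046,-0.007,0,-1,0,0,0,-0.046,-0.006,0,-1,0,0,0,-0.046,-0.006,0,-1,0,0,0,-0.045,-0.006,0,-1,0,0,0,-0.035,-0.005,0,-1,0,0,0,-0.02,-0.003,0.02,-1,0,0,0,0,0,0.03,-1]
}}

```text
clock: 28.92
eef_pos: [541.3, -127.5, 88.6]
tool_rot: [-3.141, -0.0, 1.637]
force: [0.1, 0.8, -0.4]
width: 85.7
gripper_force: 0.0
```

>>> {"api": "carry_out", "payload": {
  "deltas": [0,0,0,0,0,0,-1,0,0,0,0,0,0,-1]
}}

```text
clock: 29.18
eef_pos: [541.7, -124.7, 89.5]
tool_rot: [-3.14, -0.002, 1.641]
force: [0.2, 0.1, 0.9]
width: 85.4
gripper_force: 0.0
```

Run:
```python
from h import *
c,im=snap("w12");P=(540.8,-124.8,30)
u,v=proj(c,P).astype(int);print(u,v);g=im[v-50:v+50,u-50:u+50]
m=((g.min(2)>120)*255).astype(np.uint8);m[95:]=0
print([(cv2.boundingRect(k)) for k in cv2.findContours(m,0,1)[0] if cv2.contourArea(k)>200],u-50,v-50)
m=((g.max(2)<60)*255).astype(np.uint8)
for k in cv2.findContours(m,0,1)[0]:
    if 60<cv2.contourArea(k)<1200:
        e=cv2.minEnclosingCircle(k);p=np.array(e[0])+[u-50,v-50];print("bore",p,e[1],plane(c,p,30))
go(540.8,-124.8,18)
```

```text
324 265
[(9, 0, 91, 81)] 274 215
bore [326.2 266.5] 11.327132225036621 [ 541.8 -125.2   30. ]
at [ 542.2 -124.7   90. ] yaw 94.04102538446774 wz 0.0 then tool shift mm [-0.  -1.4 72. ]
```

>>> {"api": "carry_out", "payload": {
  "deltas": [0,0,0,0,0,0.025,-1,0,0,0,0,0,0.025,-1,0,0,0,0,0,0.015,-1,0,0,0,0,0,0.007,-1,0,0,0,0,0,0,-1,0,0,0,0,0,0,1,0,0,0,0,0,0,1,0,0,0,0,0,0,1,0,0,0,0,0,0,1,0,0,0,0,0,0,1,0,0,0,0,0,0,1,0,0,0,0,0,0,1]
}}

```text
clock: 30.72
eef_pos: [541.9, -124.6, 18.2]
tool_rot: [-3.142, -0.002, 1.641]
force: [-0.5, 1.3, 5.3]
width: 25.5
gripper_force: 58.6
```

>>> {"api": "carry_out", "payload": {
  "deltas": [0,0,0,0,0,-0.01,1,0,0,0,0,0,-0.03,1,0,0,0,0,0,-0.03,1,0,0,0,0,0,0,1]
}}

```text
clock: 31.22
eef_pos: [543.2, -125.3, 89.7]
tool_rot: [3.138, -0.001, 1.641]
force: [-0.4, 0.3, -1.6]
width: 25.1
gripper_force: 59.1
```

Run:
```python
from h import *
a=np.radians(-3.2);C=np.array([519.,-334])
for s in(1,-1):
    p=C+38*s*np.array([-np.sin(a),np.cos(a)]);print(s,p)
go(516.9,-371.9,90,86.8)
```

```text
1 [ 521.1 -296.1]
-1 [ 516.9 -371.9]
at [ 543.2 -125.3   89.7] yaw 94.01800129725537 wz 7.218001297255371 then tool shift mm [-247.7  -12.5   -0.3]
```

>>> {"api": "carry_out", "payload": {
  "deltas": [0,0,7,0,0,0,1,0,0,0,-0.025,-0.001,0,1,0,0,0,-0.045,-0.002,0,1,0,0,0,-0.05,-0.003,0,1,0,0,0,-0.05,-0.003,0,1,0,0,0,-0.045,-0.002,0,1,0,0,0,-0.025,-0.001,0,1,0,0,0,-0.008,0,0,1,0,0,0,0,0,0,1,0,0,0,0,0,0,1]
}}

```text
clock: 32.48
eef_pos: [517.4, -369.6, 86.5]
tool_rot: [-3.14, -0.004, 1.521]
force: [0.6, 0.4, -0.9]
width: 25.3
gripper_force: 59.1
```

Run:
```python
from h import *
c,im=snap("w13")
m=cv2.inRange(cv2.cvtColor(im,cv2.COLOR_BGR2HSV),(50,90,30),(75,255,255));m[:, :0]=0
for k in cv2.findContours(m,0,1)[0]:
    if cv2.contourArea(k)>1500:
        h=cv2.convexHull(k);b=cv2.approxPolyDP(h,.03*cv2.arcLength(h,True),True)[:,0]
        print(b.tolist(),[plane(c,p,9)[:2].round(0).tolist() for p in b])
# edges of the tray seen from above in earlier wide views
go(516.9,-371.9,26)
for p in [(557,-259),(548,-412),(479,-410)]:print(proj(c,p+(9,)))
```

```text
[[397, 76], [388, 306], [268, 294], [262, 76]] [[565.0, -261.0], [557.0, -407.0], [478.0, -394.0], [485.0, -257.0]]
at [ 517.5 -369.7   86.7] yaw 87.13114103413382 wz 0.0 then tool shift mm [-2.2 -0.4 60.7]
[384.2  72.8]
[374.9 314.1]
[271.7 315.9]
```

>>> {"api": "carry_out", "payload": {
  "deltas": [0,0,0,-0.004,0.001,0.01,1,0,0,0,0,0,0.025,1,0,0,0,0,0,0.015,1,0,0,0,0,0,0.009,1,0,0,0,0,0,0.002,1,0,0,0,0,0,0,1,0,0,0,0,0,0.001,1,0,0,0,0,0,0.001,1,0,0,0,0,0,0,1]
}}

```text
clock: 33.65
eef_pos: [517.6, -375.7, 24.1]
tool_rot: [-3.141, -0.002, 1.519]
force: [0.0, 0.3, -1.4]
width: 25.1
gripper_force: 59.1
```

>>> {"api": "carry_out", "payload": {
  "deltas": [0,0,0,0,0,0.001,1,0,0,0,0,0,0.001,1,0,0,0,0,0,0.001,1,0,0,0,0,0,0,1]
}}

```text
clock: 34.15
eef_pos: [517.5, -375.6, 21.2]
tool_rot: [-3.141, -0.002, 1.519]
force: [-0.8, 0.8, 2.3]
width: 25.2
gripper_force: 59.4
```

>>> {"api": "carry_out", "payload": {
  "deltas": [0,0,0,0,0,0,0.1,0,0,0,0,0,0,0,0,0,0,0,0,0,0,0,0,0,0,0,0,0,0,0,0,0,0,-0.015,0,0,0,0,0,0,-0.04,0,0,0,0,0,0,-0.04,-1,0,0,0,0,0,-0.015,-1,0,0,0,0,0,0,-1,0,0,0,0,0,0,-1]
}}

```text
clock: 35.4
eef_pos: [517.1, -375.0, 129.7]
tool_rot: [-3.139, -0.004, 1.519]
force: [-0.0, 0.2, 0.2]
width: 85.5
gripper_force: 0.0
```

Run:
```python
from h import *
c,im=snap("w14")
m=cv2.inRange(cv2.cvtColor(im,cv2.COLOR_BGR2HSV),(50,90,30),(75,255,255))
for k in cv2.findContours(m,0,1)[0]:
    if cv2.contourArea(k)>1500:
        h=cv2.convexHull(k);b=cv2.approxPolyDP(h,.03*cv2.arcLength(h,True),True)[:,0]
        print(b.tolist(),[plane(c,p,9)[:2].round(0).tolist() for p in b])
# sprocket by white mask
u,v=proj(c,(518,-374,15)).astype(int);g=im[v-60:v+60,u-60:u+60]
mm=((g.min(2)>110)*255).astype(np.uint8)
for k in cv2.findContours(mm,0,1)[0]:
    if cv2.contourArea(k)>300:x=cv2.boundingRect(k);print("spr",x,plane(c,(x[0]+x[2]/2+u-60,x[1]+x[3]/2+v-60),15))
go(434,140.4,130)
```

```text
[[385, 78], [379, 286], [277, 286], [273, 78]] [[564.0, -261.0], [556.0, -416.0], [477.0, -412.0], [486.0, -257.0]]
spr (22, 27, 75, 72) [ 517.3 -375.8   15. ]
at [ 517.  -375.   129.5] yaw 87.01080367448387 wz 0.0 then tool shift mm [ 510.4 -109.7   -0.5]
```

>>> {"api": "carry_out", "payload": {
  "deltas": [0,0,0,0.03,-0.006,0,-1,0,0,0,0.045,-0.01,0,-1,0,0,0,0.05,-0.011,0,-1,0,0,0,0.05,-0.011,0,-1,0,0,0,0.05,-0.011,0,-1,0,0,0,0.05,-0.011,0,-1,0,0,0,0.05,-0.011,0,-1,0,0,0,0.05,-0.011,0,-1,0,0,0,0.05,-0.011,0,-1,0,0,0,0.045,-0.009,0,-1,0,0,0,0.025,-0.005,0,-1,0,0,0,0.015,-0.003,0.02,-1]
}}

```text
clock: 36.95
eef_pos: [434.2, 141.1, 111.7]
tool_rot: [-3.141, -0.002, 1.522]
force: [-0.2, -0.2, -1.0]
width: 85.5
gripper_force: 0.0
```

>>> {"api": "carry_out", "payload": {
  "deltas": [0,0,0,0,0,0.02,-1,0,0,0,0,0,0,-1,0,0,0,0,0,0,-1]
}}

```text
clock: 37.33
eef_pos: [434.4, 138.6, 92.3]
tool_rot: [-3.14, -0.001, 1.518]
force: [1.0, 0.4, 0.1]
width: 85.4
gripper_force: 0.0
```

Run:
```python
from h import *
c,im=snap("w15");P=(434,140.4,20)
u,v=proj(c,P).astype(int);print(u,v);g=im[v-45:v+45,u-45:u+45]
m=((g.max(2)<50)*255).astype(np.uint8)
for k in cv2.findContours(m,0,1)[0]:
    if 30<cv2.contourArea(k)<3000:
        e=cv2.minEnclosingCircle(k);p=np.array(e[0])+[u-45,v-45];print("dark",p,e[1],plane(c,p,20))
go(434,140.4,7)
```

```text
325 255
dark [325.6 255. ] 22.951353073120117 [434.3 140.8  20. ]
at [434.7 138.7  92.5] yaw 86.95762854056031 wz 0.0 then tool shift mm [ 1.6 -0.8 85.5]
```

>>> {"api": "carry_out", "payload": {
  "deltas": [0,0,0,0.002,0,0.02,-1,0,0,0,0,0,0.03,-1,0,0,0,0,0,0.02,-1,0,0,0,0,0,0.01,-1,0,0,0,0,0,0.005,-1,0,0,0,0,0,0,-1,0,0,0,0,0,0,1,0,0,0,0,0,0,1,0,0,0,0,0,0,1,0,0,0,0,0,0,1,0,0,0,0,0,0,1,0,0,0,0,0,0,1]
}}

```text
clock: 38.88
eef_pos: [434.6, 141.5, 7.8]
tool_rot: [-3.141, -0.003, 1.519]
force: [-1.5, -0.6, 7.3]
width: 31.7
gripper_force: 58.8
```

>>> {"api": "carry_out", "payload": {
  "deltas": [0,0,0,0,0,-0.01,1,0,0,0,0,0,-0.03,1,0,0,0,0,0,-0.04,1,0,0,0,0,0,-0.02,1,0,0,0,0,0,0,1,0,0,0,0,0,0,1]
}}

```text
clock: 39.62
eef_pos: [433.8, 141.4, 106.7]
tool_rot: [-3.139, -0.002, 1.519]
force: [-1.0, -0.5, -1.4]
width: 31.2
gripper_force: 59.6
```

Run:
```python
from h import *
go(522.6,-298.5,110)
```

```text
at [433.8 141.4 106.7] yaw 87.03741484345723 wz 0.0 then tool shift mm [-434.7  111.4   -3.3]
```

>>> {"api": "carry_out", "payload": {
  "deltas": [0,0,0,-0.025,0.006,0,1,0,0,0,-0.042,0.011,0,1,0,0,0,-0.045,0.012,0,1,0,0,0,-0.045,0.012,0,1,0,0,0,-0.045,0.012,0,1,0,0,0,-0.045,0.012,0,1,0,0,0,-0.045,0.011,0,1,0,0,0,-0.045,0.011,0,1,0,0,0,-0.045,0.011,0,1,0,0,0,-0.033,0.008,0,1,0,0,0,-0.02,0.005,0,1,0,0,0,0,0,0,1]
}}

```text
clock: 41.12
eef_pos: [521.4, -300.7, 104.8]
tool_rot: [-3.139, -0.002, 1.516]
force: [-0.2, -0.3, -1.2]
width: 31.0
gripper_force: 59.6
```

>>> {"api": "carry_out", "payload": {
  "deltas": [0,0,0,0,0,0.03,1,0,0,0,0,0,0.03,1,0,0,0,0,0,0.02,1,0,0,0,0,0,0,1,0,0,0,0,0,0,1]
}}

```text
clock: 41.75
eef_pos: [523.0, -299.0, 26.8]
tool_rot: [-3.141, -0.002, 1.519]
force: [-0.3, -0.3, -0.1]
width: 31.6
gripper_force: 59.7
```

Run:
```python
from h import *
print(ctrl.read_state()["width"]);go(522.6,-298.5,10.8)
```

```text
31.618353521407204
at [ 523.  -299.    26.8] yaw 87.02009937084244 wz 0.0 then tool shift mm [ 0.5 -0.4 16. ]
```

>>> {"api": "carry_out", "payload": {
  "deltas": [0,0,0,0,0,0.008,1,0,0,0,0,0,0.004,1,0,0,0,0,0,0.001,1,0,0,0,0,0,0.001,1,0,0,0,0,0,0,1]
}}

```text
clock: 42.38
eef_pos: [522.6, -298.8, 12.2]
tool_rot: [-3.141, -0.002, 1.519]
force: [-0.1, 0.1, -0.9]
width: 31.5
gripper_force: 59.7
```

>>> {"api": "carry_out", "payload": {
  "deltas": [0,0,0,0,0,0.001,1,0,0,0,0,0,0.001,1,0,0,0,0,0,0,1]
}}

```text
clock: 42.75
eef_pos: [522.7, -298.9, 10.9]
tool_rot: [-3.141, -0.002, 1.519]
force: [-0.9, 0.3, 5.5]
width: 31.3
gripper_force: 60.5
```

>>> {"api": "carry_out", "payload": {
  "deltas": [0,0,0,0,0,0,0.05,0,0,0,0,0,0,-0.05,0,0,0,0,0,0,-0.05,0,0,0,0,0,0,-0.05,0,0,0,0,0,-0.015,-0.05,0,0,0,0,0,-0.04,-0.05,0,0,0,0,0,-0.06,-1,0,0,0,0,0,-0.06,-1,0,0,0,0,0,0,-1,0,0,0,0,0,0,-1]
}}

```text
clock: 44.0
eef_pos: [522.7, -298.7, 185.8]
tool_rot: [-3.141, -0.003, 1.519]
force: [0.3, 0.2, 0.1]
width: 85.2
gripper_force: 0.0
```

Run:
```python
from h import *
im=ctrl.get_image("side")[:,:,::-1];t=ctrl.get_image("top")[:,:,::-1];c,w=snap("w16")
r=lambda a:cv2.resize(a,(266,280),interpolation=cv2.INTER_CUBIC)
a=np.hstack([r(im[140:200,320:390]),r(im[360:470,215:330]),r(w[80:360,190:456])])
b=np.hstack([r(t[245:310,425:515]),r(t[222:300,100:190]),r(w[240:,:])])
cv2.imwrite("pics/fin.png",np.vstack([a,b]));print(ctrl.read_state()["clock"])
```

```text
44.15
```

View pics/fin.png

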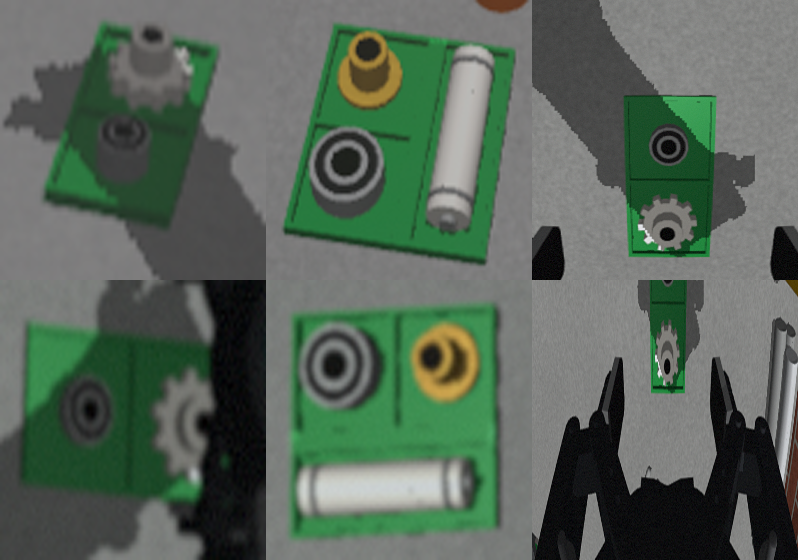

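The mosaic shows all five parts flat in their places. The roller tray holds the roller, larger bearing and bush, and the drive tray holds the sprocket and smaller bearing. The gripper is clear of everything.

```bash
python3 -c "
from cell import ctrl
print(ctrl.finish_job())"
```

```text
the job is handed in; nothing more can be done
None
```

Both kits are made up and handed in at about 44 s: the roller, larger bearing and bush are in the slotted tray, and the sprocket and smaller bearing are in the two-cell tray. The last pictures show all five lying flat and released; no verdict came back at hand-in.

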